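# Lay the stepped spindle down in its cradle

## Robot

A 6-joint arm with a two-finger parallel gripper is mounted at the origin on the work surface. World frame = base frame: x ahead of the robot, y to its left, z up, the work surface at z = 0. Lengths are in mm, angles in rad, forces in N, time in s.
With the tool pointing down it reaches from about 250 to 725 mm from the base axis. Payload 9.7 kg.
Tool frame: the origin (TCP) lies on the centre line of the jaws, within the pads' length; the fingertips stand 8 mm ahead of it and the grasp point (between the pads) lies 11 mm behind it (env.tips_ahead is the distance from the TCP to the fingertips, in mm); z points along the fingers, y is the line along which they close (so a half turn about z gives the same grasp; the last joint's range is limited). The gripper opens to 85 mm and grips with 20 to 120 N. Pads are 22 mm wide; open, the fingers measure 114 mm over their backs; the gripper's body (76 mm by 85 mm) begins 54 mm behind the grasp point. The pads swing forward as they close: fully open they stand 13 mm farther back than shut.
Start: joints at [-1.187, 0.087, 0.176, 1.66, 0, 1.571], TCP at [205.943, -509.985, 239.284] pointing down, gripper open.
Joint ranges: [-3.13, 3.13], [-0.85, 1.81], [-1.15, 1.24], [-2.2, 2.28], [-1.44, 1.52], [-3.14, 3.14]. Speed limits (rad/s): [2.22, 2.22, 2.57, 3.14, 3.14, 3.14].

## Interface

Orientations are given as a unit quaternion [w, x, y, z].
In Python, from rig import env gives the robot as it stands.
- The arm moves only by the shell command python3 -m handwheel 'ROWS'. ROWS is JSON, a list of rows, each a list of 7 numbers: the shift along the tool's x, y, z in mm, then the turn, a rotation vector about the tool's x, y, z in rad, then the opening, from 0 (shut) to 1 (fully open). A call has 1 to 20 rows; each row shifts and turns the commanded pose from where the row before left it, along the tool's axes as they then stand; what a row does not reach is not made up. A row lasts 1/8 s, in which the tool goes at most 62.5 mm and 10.7 degrees, less where a joint would pass 70% of its speed; a pose out of reach is approached as far as the arm can. A call with a gripper value outside its range is refused whole. The fingers move at their own pace and stop on an object; the grip force is fixed at half the most. Time passes only in rows, so rows that do not move let the fingers close. It gives the time, the measured TCP pose, the force, the opening and the grip force at its end, in the units of the state.
- env.get_state(): the state, without advancing time (a new reading comes with each control period).
- env.get_image(name): name is "side" or "top"; returns (picture, depth): 480x640x3 uint8, red, green, blue; 480x640 float32, mm along the optical axis (not along the pixel's ray), 0 where there is no reading.
- env.get_calibration(name): a dict with "vfov" (degrees; the focal length in pixels is half the picture's height over the tangent of half this angle, whatever the lens; pixels are square), "cx", "cy" (the principal point, pixels), "rvec" (rotation vector, rad) and "tvec" (3), from world to camera coordinates, as OpenCV has them. Camera axes: x right, y down, z forward; pixel columns grow to the right and rows downward; lengths in mm; the calibration is good to about 2 mm. A picture is of the moment at which its call begins. get_calibration takes no time and is no camera call.
- env.finish_job(): hands the job in; it is judged then, once.
The state is a dict: "clock": time; "joint_pos": joint angles; "qvel": joint speeds; "tau": joint torques, N m; "tcp_pos": TCP position; "tool_rot": TCP orientation; "ft_force": force on the tool from outside, world axes, zero at the start; "wrist_torque": the same for the moment, N m; "gripper_width": finger opening in mm; "grasp_force": force on a finger pad.
Only numpy, scipy, OpenCV 4.12 (cv2) and the standard library are available. Lean on these libraries where they do the work, as an engineer would, in place of code of your own. Each camera call takes 0.05 s, during which the arm holds its last target. There are 200 camera calls.

## Task

Two identical cradles each have a steel part standing on end: with the fingertips, push over the stepped spindle (the one with the thinner neck on top) so that it tips into the V-trough of its own cradle, then push it along the trough until its neck end is up against the end stop. Only push it, never lift or carry it, and leave the plain pin standing and everything else where it is.

Things in the scene. Friction and masses are not known exactly. Their poses are not given: they have to be found in the camera images.
- spindle: Loose plain steel stepped spindle, 0.35 to 0.6 kg, standing on end on its cradle's pad: thick shank 30 mm in diameter from 0 to 115 mm, then a thin neck 18 mm in diameter up to 140 mm. Origin: centre of the shank's end face (its foot); z along the axis to the neck end; round, so x and y point anywhere. Leaning over about 13 degrees, it falls by itself.
- spindle_mid (a point): Point on the spindle's axis half way along, 70 mm from the foot.
- spindle_tip (a point): Centre of the neck's end face, 140 mm from the foot.
- cradle: Fixed cradle the spindle stands on; grey base 250 x 80 x 12 mm. Origin: on the table under the middle of the standing spot (the spindle may be 4 mm off it); z up, x along the trough towards the end stop. Along x: base -35 to 215 mm; flat standing pad, 60 mm wide, top 29 mm above the table, -35 to 40 mm; V-trough 58 to 150 mm; stop 190 to 206 mm.
- cradle_trough (a point): On the axis of the lying spindle, half way along the rubber-lined 90-degree V-trough: 104 mm along the cradle's x, 45 mm above the table; cradle's axes. Trough open at both ends, rims up to 52 mm high and 35 mm either side. Just tipped, the spindle's foot face is about 15 mm (give or take 10) along the cradle's x; pushed home, 50 mm. Sliding it takes about 3 to 10 N.
- cradle_stop (a point): Middle of the face of the rigid end stop (44 mm wide, top 65 mm above the table), on the axis of the lying spindle: 190 mm along the cradle's x and 45 mm above the table; same axes as the cradle.
- other_cradle: Fixed cradle exactly like the first, same origin and axes; the plain pin stands on it. The two cradles lie side by side, either one on the left.
- plain_pin: Loose plain steel pin, 30 mm in diameter over its full 140 mm, no neck, standing on the other cradle's pad. Origin: centre of its foot. To be left standing.
- gear: Loose dark steel gear lying flat, about 71 mm across the teeth, 22 mm high, on the table between the two cradles on the robot's side. Origin: centre of its underside. Bystander.
- small_gear: Loose dark steel gear lying flat, about 51 mm across, 18 mm high, on the right of the cradles. Origin: centre of its underside. Bystander.
- threadlocker: Loose red plastic bottle with a white cap, 38 mm in diameter, 115 mm high, upright on the left of the cradles. Origin: centre of its underside. Bystander.
- bearing: Loose steel bearing ring lying flat, 62 mm outside, 32 mm inside, 18 mm high, beyond the cradles. Origin: centre of its underside. Bystander.
- wrench: Loose steel spanner, about 170 mm long, 8 mm thick, lying flat on the right of the cradles, farther out than the small gear; origin near its middle. Bystander.
- grease_pot: Loose white plastic pot, 60 mm in diameter, 45 mm high, on the left of the cradles, farther out than the bottle. Origin: centre of its underside. Bystander.
Things that resemble listed ones, but are neither listed nor needed, are in the scene too. What is shaped like the spindle but green or pink is not meant.

How it is judged (in metres and radians):
On the way, in this order (a step that is already met when the one before it is completed fails the run):
1. the spindle lies in the trough of its cradle, neck towards the end stop (angle between the z axis of spindle and the x axis of cradle, either way round below 0.06 rad and y of spindle_mid in the frame of cradle between -0.005 and 0.005 m and z of spindle_mid in the frame of cradle between 0.04 and 0.05 m and x of spindle_tip in the frame of cradle between 0.1 and 0.2 m), for 0.2 s.
2. the lying spindle has been pushed along until its neck end is against the end stop (all of step 1 and x of spindle_tip in the frame of cradle_stop above -0.004 m), for 0.2 s.
At the end, for the whole second after the job is handed in: The spindle lies at rest in the V-trough (axis within 0.06 rad of the trough, its middle within 5 mm of the lying position sideways and in height), neck end within 4 mm of the stop's face; the plain pin stands upright (within 0.1 rad) within 20 mm of where it was (all of step 2 and linear speed of spindle below 0.01 m/s and angle between plain_pin's own z axis and vertical below 0.1 rad and distance of plain_pin from where it was at the start of the episode below 0.02 m); the robot touches nothing.
It fails at once if the spindle is lifted or carried: its middle rises more than 20 mm above its standing height, or the centre of its foot face to more than 33 mm above the pad (tipping alone brings it to 16 mm) (height (world z) of spindle_mid above 0.119 m or height (world z) of spindle above 0.062 m).
It fails at once if the plain pin is tipped (0.2 rad) or moved (20 mm) (angle between plain_pin's own z axis and vertical above 0.2 rad or distance of plain_pin from where it was at the start of the episode above 0.02 m).
It fails at once if a bystander is moved more than 30 mm or the bottle knocked over (distance of any of gear, small_gear, threadlocker, bearing, wrench, grease_pot from where it was at the start of the episode above 0.03 m or angle between threadlocker's own z axis and vertical above 0.5 rad).
It also fails if it takes over 46 s, if anything falls off the work surface, if the arm or the gripper's body presses on something with over 40 N, if the wrist force passes 120 N, or if a joint passes its speed limit or range.

## Working session

There is one attempt and no reset: what is moved stays moved. The work goes in short steps, Python scripts to look and compute and a shell command to move; the robot and the scene stay as the last step left them, time stands still between calls to the robot, and variables do not carry over. Pictures are saved under pics/ and viewed, at most 10 in all, crops included, and the job is handed in when it is done.

```bash
mkdir -p pics
python3 - <<'E'
from rig import env
import cv2,numpy as np
for n in("side","top"):
    p,d=env.get_image(n); cv2.imwrite(f"pics/{n}0.png",p[:,:,::-1]); np.savez(f"{n}0.npz",p=p,d=d)
    c=env.get_calibration(n);R=cv2.Rodrigues(np.array(c["rvec"],float))[0]
    print(n,c,"cam at",-R.T@np.array(c["tvec"]).ravel(),(d>0).mean())
s=env.get_state();print(s)
E
```

```text
side {'vfov': 56.92303531934692, 'cx': 323.8837351107556, 'cy': 242.7092375351071, 'rvec': array([ 0.81655185, -2.47893978,  1.15962736]), 'tvec': array([455.51397577, 314.34613915, 868.46402066])} cam at [ 71.06142069 640.95859774 802.90633511] 0.996005859375
top {'vfov': 47.191532199088, 'cx': 313.743805902856, 'cy': 248.99680264779775, 'rvec': array([ 2.13264391, -2.18106905,  0.14801272]), 'tvec': array([  29.58601854,  605.67430546, 1133.12961664])} cam at [ 453.73659518   25.39554711 1202.15539481] 0.9959895833333333
{'clock': 0.1, 'joint_pos': array([-1.18702238e+00,  8.73919861e-02,  1.75223946e-01,  1.65979574e+00,
        1.08091230e-05,  1.57081688e+00]), 'qvel': array([ 0.00053134, -0.00064333,  0.00180296,  0.00027444, -0.00091938,
       -0.00062891]), 'tau': array([-2.43284740e-03, -5.21563447e+01,  4.65652013e+01,  1.60607463e-02,
       -9.95236678e-05,  3.74374213e-05]), 'tcp_pos': array([ 205.86340509, -509.81313898,  238.66657995]), 'tool_rot': array([-5.74041395e-04,  9.81647908e-01,  1.90701450e-01, -1.06023721e-04]), 'ft_force': array([-0.09357692,  0.21187325,  0.07611427]), 'wrist_torque': array([-0.00588663,  0.00913623,  0.04774623]), 'grasp_force': 0.0, 'gripper_width': 85.41958689011675}
```

View pics/side0.png

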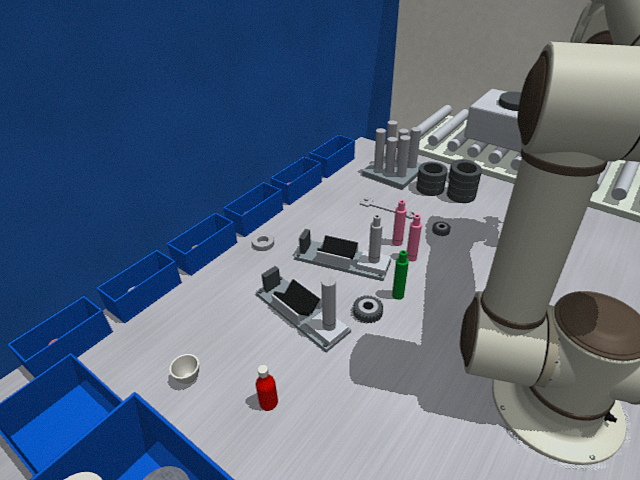

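View pics/top0.png

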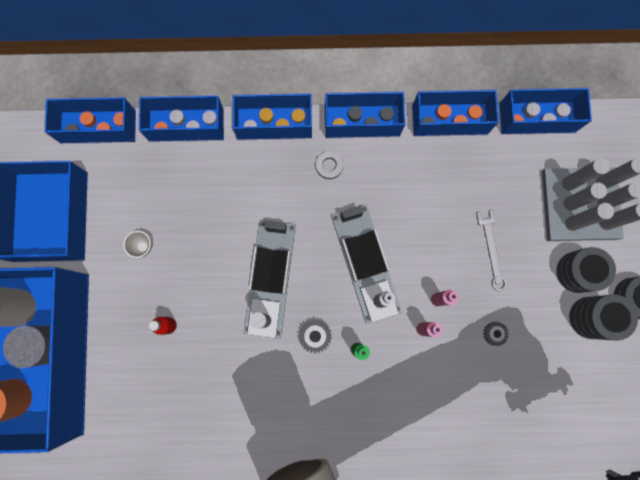

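The side view shows a stepped grey part at about (376,240) on the right cradle and a plain grey pin at (329,303) on the left cradle. There are also green (400,275) and pink (400,223), (414,238) look-alikes on the table. In the top view the stepped grey part is at (385,298) and the plain pin at (260,318). The grey stepped one on the right cradle fits: it has a thin neck and stands on a cradle. Next I'll confirm it in a crop and measure.

```bash
cat > h.py <<'E'
import numpy as np,cv2
from rig import env
def cloud(n,d):
    c=env.get_calibration(n);R=cv2.Rodrigues(np.array(c["rvec"],float))[0];t=np.array(c["tvec"],float).ravel()
    f=240/np.tan(np.radians(c["vfov"]/2)); v,u=np.mgrid[:480,:640]
    P=np.stack([(u-c["cx"])/f*d,(v-c["cy"])/f*d,d],-1)
    return (P-t)@R   # world
def box(W,x0,x1,y0,y1,z0,z1):
    return (W[...,0]>x0)&(W[...,0]<x1)&(W[...,1]>y0)&(W[...,1]<y1)&(W[...,2]>z0)&(W[...,2]<z1)
E
python3 - <<'E'
from h import *
for n,(r0,r1,c0,c1) in {"side":(180,360,230,460),"top":(190,370,220,470)}.items():
    z=np.load(n+"0.npz");p,d=z["p"],z["d"];W=cloud(n,d)
    if n=="side":a=cv2.resize(p[r0:r1,c0:c1],(750,587),interpolation=cv2.INTER_CUBIC);cv2.imwrite("pics/crop.png",a[:,:,::-1])
    for k,(u,v) in {"side":{"table":(250,330),"sp":(376,225),"pin":(329,282)},"top":{"table":(310,250),"sp":(388,297),"pin":(259,318),"pad":(380,312)}}[n].items(): print(n,k,W[v,u].round(1))
    # clusters of high things
    for lo,hi in((55,72),(24,33),(8,16),(135,180)):
        m=(box(W,250,750,-300,250,lo,hi)).astype(np.uint8)
        N,L,S,C=cv2.connectedComponentsWithStats(m)
        for i in range(1,N):
            if S[i,4]>15 and c0<C[i][0]<c1 and r0<C[i][1]<r1:
                q=W[L==i]; rc=cv2.minAreaRect(q[:,:2].astype(np.float32))
                print(n,(lo,hi),"px",C[i].round(),S[i,4],"med",np.median(q,0).round(1),"rect",np.round(rc[0],1),np.round(rc[1],1),round(rc[2],1))
E
```

```text
side table [612.6 225.8   3.3]
side sp [ 492.2 -111.   151.5]
side pin [457.4 127.6 169.1]
side (55, 72) px [398. 227.] 59 med [ 493.4 -237.8   63.7] rect [ 494.8 -241.2] [29.8 17.2] 30.4
side (55, 72) px [304. 235.] 93 med [682.8 -60.   64.8] rect [684.4 -65. ] [17.8 45.6] 15.5
side (55, 72) px [412. 243.] 61 med [ 432.5 -202.7   62.7] rect [ 434.  -204.8] [29.5 14.3] 13.2
side (55, 72) px [374. 252.] 55 med [ 490.  -109.1   63.5] rect [ 495.2 -111.1] [29.3 15.1] 18.7
side (55, 72) px [269. 273.] 141 med [657.2 101.6  64.9] rect [660.4  99.7] [45. 19.] 84.0
side (55, 72) px [399. 280.] 66 med [389.5 -59.5  63.2] rect [392.3 -60.4] [29.1 15.6] 18.5
side (55, 72) px [328. 319.] 69 med [453.2 138.   63.7] rect [455.1 132.9] [29.  13.1] 44.7
side (24, 33) px [397. 237.] 30 med [ 492.2 -238.5   28.4] rect [ 497.2 -239.2] [28.8 16.1] 15.1
side (24, 33) px [304. 247.] 31 med [678.9 -47.6  27.7] rect [683.3 -60.7] [15.7 39.4] 17.8
side (24, 33) px [338. 250.] 120 med [597.1 -96.9  29.9] rect [596.4 -98.7] [94.1 20.9] 8.7
side (24, 33) px [411. 252.] 31 med [ 431.5 -202.4   28.6] rect [ 432.
[... 3108 characters left out ...]
ct [598.4 -50.3] [39.1  2.8] 15.1
top (8, 16) px [268. 303.] 605 med [503.3 108.1  11.9] rect [511.8 119.2] [ 80.3 171.7] 81.5
top (8, 16) px [372. 289.] 535 med [531. -98.  12.] rect [ 512.6 -115.2] [112.1  79.9] 16.0
top (135, 180) px [386. 298.] 202 med [ 494.7 -118.5  146.2] rect [ 495.2 -121.2] [28.9 29. ] 25.0
top (135, 180) px [453. 296.] 69 med [ 495.6 -249.9  140.5] rect [ 496.1 -249.6] [16.9 16.7] 17.8
top (135, 180) px [258. 320.] 222 med [458.4 124.  168.9] rect [458.9 124.5] [29.1 28. ] 88.8
top (135, 180) px [437. 329.] 72 med [ 433.3 -215.3  140.3] rect [ 433.3 -215.4] [16.8 15.2] 88.6
top (135, 180) px [363. 352.] 74 med [393.3 -72.  140.4] rect [393.3 -71.6] [17.2 15.2] 88.7
```

View pics/crop.png

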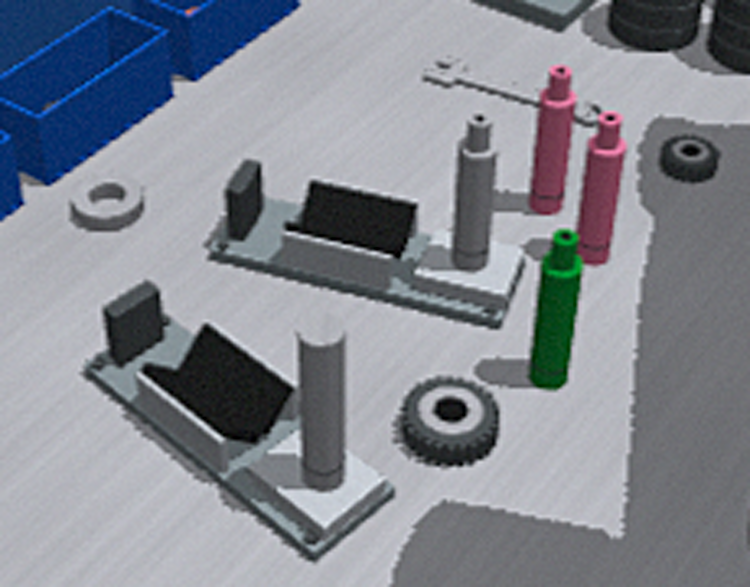

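The crop confirms it: the grey part at crop (478,190), the only grey one with a thin neck, is the spindle on the right cradle. The part at crop (322,400) is the plain pin.

Measurements against the text:
- Pad top is at 29 mm, stop top at 65 mm, and the base is 250 x 80 mm.
- The pad-to-stop distance is 195.5 mm, as expected.
- Cradle origin is at about (492.1, -121.2), with its x axis at 16.2°.
- The spindle sits 3 mm along x, with its top at 169 mm.

I'll go behind it with the fingers shut.

```bash
cat >> h.py <<'E'
U=np.array([.9605,.2783]);V=np.array([-.2783,.9605]);O=np.array([492.1,-121.2])
def rep():
    s=env.get_state();p=s["tcp_pos"];q=np.array(s["tool_rot"])
    from scipy.spatial.transform import Rotation as Ro
    M=Ro.from_quat(q[[1,2,3,0]]).as_matrix()
    f=s["ft_force"]
    print("t",round(s["clock"],2),"tcp cradle",((p[:2]-O)@U).round(1),((p[:2]-O)@V).round(1),"z",p[2].round(1),"tips",env.tips_ahead,"az",np.degrees(np.arctan2(M[1,0],M[0,0])).round(2),"tz",M[:,2].round(3),"F",np.round([f[:2]@U,f[:2]@V,f[2]],1),"w",round(s["gripper_width"],1))
E
python3 -m handwheel '[[0,0,0,0,0,0.101,0],[32.3,-29.4,0,0,0,0,0],[32.3,-29.4,0,0,0,0,0],[32.3,-29.4,0,0,0,0,0],[32.3,-29.4,0,0,0,0,0],[32.3,-29.4,0,0,0,0,0],[32.3,-29.4,0,0,0,0,0],[32.3,-29.4,0,0,0,0,0],[32.3,-29.4,0,0,0,0,0],[32.3,-29.4,0,0,0,0,0],[32.3,-29.4,0,0,0,0,0],[0,0,0,0,0,0,0],[0,0,0,0,0,0,0]]' | tail -5; python3 -c "from h import *;rep()"
```

```text
tcp_pos: [433.9, -137.6, 239.0]
tool_rot: [-0.0, 0.99, 0.141, -0.0]
ft_force: [-0.8, 0.6, -0.4]
gripper_width: -0.1
grasp_force: 0.0
t 1.73 tcp cradle -60.5 0.5 z 239.0 tips 8.0 az 16.24 tz [-0.001  0.    -1.   ] F [-0.6  0.9 -0.4] w -0.1
```

```bash
python3 -m handwheel '[[0,0.5,33,0,0,0,0],[0,0,33,0,0,0,0],[0,0,33,0,0,0,0],[15,0,0,0,0,0,0],[10,0,0,0,0,0,0],[4,0,0,0,0,0,0],[0,0,0,0,0,0,0],[0,0,0,0,0,0,0]]' | tail -3
python3 - <<'E'
from h import *
rep();p,d=env.get_image("side");cv2.imwrite("pics/side1.png",cv2.resize(p[160:340,250:490],(800,600),interpolation=cv2.INTER_CUBIC)[:,:,::-1])
E
```

```text
ft_force: [-0.6, -0.1, -0.1]
gripper_width: -0.3
grasp_force: 0.0
t 2.73 tcp cradle -31.2 -0.1 z 140.7 tips 8.0 az 16.21 tz [ 0. -0. -1.] F [-0.6  0.1 -0.1] w -0.3
```

View pics/side1.png

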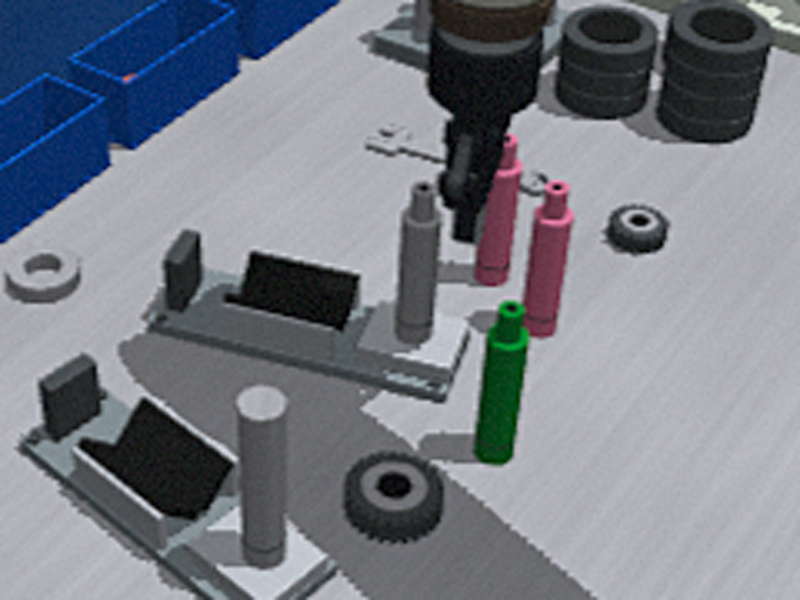

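The closed fingertips, at crop (465,235), are just behind the spindle at crop (420,260), with a small gap. I'll push slowly.

```bash
python3 -m handwheel '[[4,0,0,0,0,0,0],[4,0,0,0,0,0,0],[4,0,0,0,0,0,0],[3,0,0,0,0,0,0],[3,0,0,0,0,0,0]]' | grep -E "force"
python3 - <<'E'
from h import *
rep()
p,d=env.get_image("top");W=cloud("top",d)
for lo,hi in((130,148),(160,172)):
    q=W[box(W,470,560,-150,-85,lo,hi)];q=q[(q[:,:2]-O)@U>-8];print(lo,len(q),((q[:,:2].mean(0)-O)@U) if len(q) else "",(q[:,:2].mean(0)-O)@V if len(q) else "")
E
```

```text
ft_force: [0.2, -0.2, 0.7]
grasp_force: 0.2
t 3.4 tcp cradle -13.1 0.0 z 140.2 tips 8.0 az 16.21 tz [-0.  0. -1.] F [ 0.2 -0.3  0.7] w 0.1
130 38 20.633370723779517 6.75226003423529
160 3 22.19792083922738 3.6301818783333633
```

```bash
python3 -m handwheel '[[3,0,0,0,0,0,0],[3,0,0,0,0,0,0],[3,0,0,0,0,0,0],[3,0,0,0,0,0,0],[3,0,0,0,0,0,0],[3,0,0,0,0,0,0]]' | grep -E "force"
python3 - <<'E'
from h import *
rep();p,d=env.get_image("side");cv2.imwrite("pics/side2.png",cv2.resize(p[160:340,250:490],(800,600),interpolation=cv2.INTER_CUBIC)[:,:,::-1])
E
```

```text
ft_force: [0.1, 0.8, -0.1]
grasp_force: 0.0
t 4.2 tcp cradle 4.9 0.0 z 140.3 tips 8.0 az 16.2 tz [-0.  0. -1.] F [ 0.3  0.7 -0.1] w -0.3
```

View pics/side2.png

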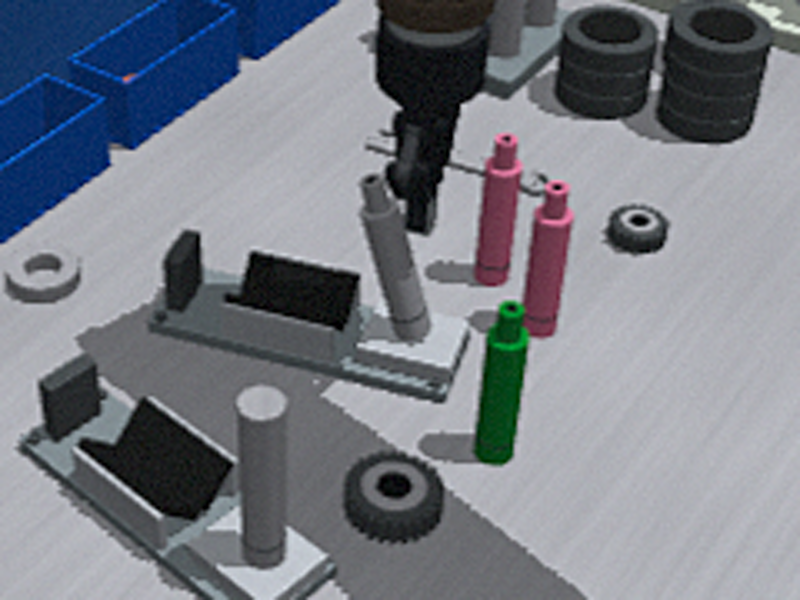

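The spindle leans well over towards the trough, with its tip at crop (372,180), and looks to be falling already. I'll hold still and let it fall.

```bash
python3 -m handwheel '[[0,0,0,0,0,0,0],[0,0,0,0,0,0,0],[0,0,0,0,0,0,0],[0,0,0,0,0,0,0],[0,0,0,0,0,0,0],[0,0,0,0,0,0,0]]' | grep -E "force"
python3 - <<'E'
from h import *
rep();p,d=env.get_image("side");cv2.imwrite("pics/side3.png",cv2.resize(p[160:340,250:490],(800,600),interpolation=cv2.INTER_CUBIC)[:,:,::-1])
E
```

```text
ft_force: [-0.0, 0.1, 0.1]
grasp_force: 0.0
t 5.0 tcp cradle 4.7 0.0 z 140.3 tips 8.0 az 16.2 tz [-0. -0. -1.] F [0.  0.1 0.1] w 0.2
```

View pics/side3.png

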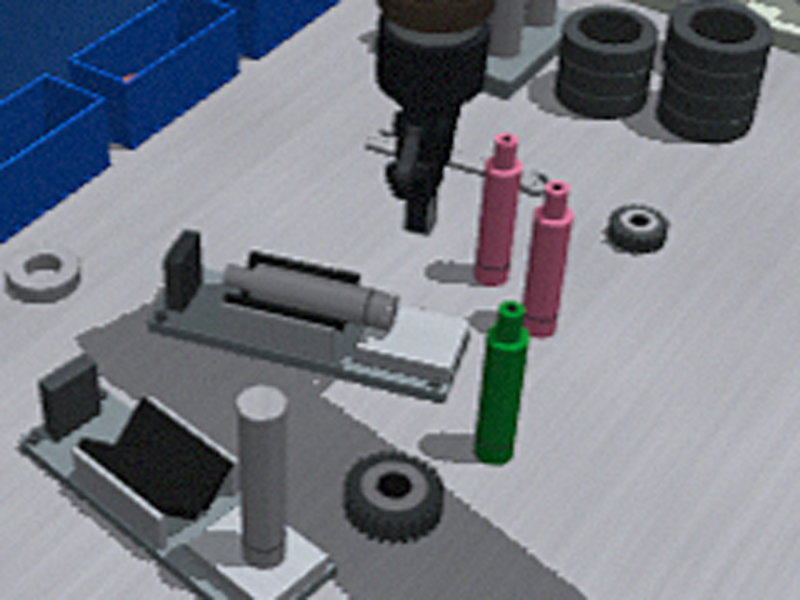

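The spindle lies in the trough with its neck at crop (238,278) towards the stop and its foot at (385,312). I'll back off, go low behind the foot and measure where the spindle is.

```bash
python3 -m handwheel '[[-20,0,0,0,0,0,0],[-20,0,0,0,0,0,0],[-5,0,20,0,0,0,0],[0,0,30,0,0,0,0],[0,0,30,0,0,0,0],[0,0,14,0,0,0,0],[0,0,0,0,0,0,0],[0,0,0,0,0,0,0]]' | grep -E "force"
python3 - <<'E'
from h import *
rep()
for n in("side","top"):
    p,d=env.get_image(n);W=cloud(n,d);q=W[box(W,480,700,-170,-40,53,63)];x=(q[:,:2]-O)@U;y=(q[:,:2]-O)@V
    k=(abs(y)<16)&(x>-8)&(x<186);print(n,"shank x",np.percentile(x[k],[0,1,99,100]).round(1),"y by half",[np.median(y[k&(x>a)&(x<a+40)]).round(1) for a in(30,90)],"ztop",np.percentile(q[k,2],95).round(1))
    q=W[box(W,480,700,-170,-40,43,56)];x=(q[:,:2]-O)@U;y=(q[:,:2]-O)@V;k=(abs(y)<7)&(x>100)&(x<184);print(" neck end",np.percentile(x[k],[95,100]) if k.any() else "")
E
```

```text
ft_force: [0.1, -0.8, 0.2]
grasp_force: 0.0
t 6.05 tcp cradle -39.7 -0.4 z 47.5 tips 8.0 az 16.21 tz [ 0.001 -0.    -1.   ] F [-0.1 -0.8  0.2] w 0.1
side shank x [ 22.3  23.  159.8 162.6] y by half [np.float64(5.8), np.float64(5.4)] ztop 62.3
 neck end [161.50911656 162.57898166]
top shank x [ 19.9  21.  153.7 159.1] y by half [np.float64(0.1), np.float64(0.4)] ztop 61.8
 neck end [157.97886342 159.67435651]
```

The foot is at 20 mm and the tip at 160 mm along the cradle, y is about 0 and the top is at about 60 mm, which all agrees. The spindle needs about 30 mm more. I'll push now.

```bash
python3 -m handwheel '[[15,0,0,0,0,0,0],[15,0,0,0,0,0,0],[8,0,0,0,0,0,0],[4,0,0,0,0,0,0],[4,0,0,0,0,0,0],[4,0,0,0,0,0,0],[4,0,0,0,0,0,0],[4,0,0,0,0,0,0]]' | grep -E "force"; python3 -c "from h import *;rep()"; python3 -m handwheel '[[4,0,0,0,0,0,0],[4,0,0,0,0,0,0],[3,0,0,0,0,0,0],[3,0,0,0,0,0,0]]' | grep -E "force"; python3 -c "from h import *;rep()"
```

```text
ft_force: [-4.6, -0.7, 1.2]
grasp_force: 2.1
t 7.15 tcp cradle 17.5 0.0 z 46.3 tips 8.0 az 16.19 tz [-0.001 -0.    -1.   ] F [-4.6  0.6  1.2] w 0.2
ft_force: [-3.5, -2.6, 1.8]
grasp_force: 2.1
t 7.65 tcp cradle 31.9 0.0 z 46.3 tips 8.0 az 16.2 tz [-0. -0. -1.] F [-4.1 -1.5  1.8] w -0.2
```

Sliding at about 4.5 N. I'll continue in small steps until the force rises at the stop.

```bash
python3 -m handwheel '[[2,0,0,0,0,0,0],[2,0,0,0,0,0,0],[1,0,0,0,0,0,0]]' | grep -E "ft_force"; python3 -c "from h import *;rep()"; python3 -m handwheel '[[1,0,0,0,0,0,0],[1,0,0,0,0,0,0]]' | grep -E "ft_force"; python3 -c "from h import *;rep()"
```

```text
ft_force: [-4.0, -1.4, 1.0]
t 8.03 tcp cradle 36.8 -0.0 z 46.3 tips 8.0 az 16.2 tz [-0. -0. -1.] F [-4.2 -0.2  1. ] w -0.1
ft_force: [-4.0, -1.4, 1.4]
t 8.28 tcp cradle 38.8 0.0 z 46.3 tips 8.0 az 16.2 tz [ 0. -0. -1.] F [-4.2 -0.3  1.4] w 0.1
```

```bash
for i in 1; do python3 -m handwheel '[[1,0,0,0,0,0,0],[1,0,0,0,0,0,0]]' | grep -E "ft_force"; python3 -c "from h import *;rep()"; done
python3 - <<'E'
from h import *
for n in("side","top"):
    p,d=env.get_image(n);W=cloud(n,d)
    q=W[box(W,480,700,-170,-40,43,56)];x=(q[:,:2]-O)@U;y=(q[:,:2]-O)@V;k=(abs(y)<7)&(x>100)&(x<200);print(n,"neck end",np.percentile(x[k],[90,97,100]))
E
```

```text
ft_force: [-11.7, -4.7, 6.1]
t 8.53 tcp cradle 39.9 0.0 z 46.3 tips 8.0 az 16.19 tz [-0.002 -0.001 -1.   ] F [-12.5  -1.3   6.1] w -0.0
side neck end [191.43601417 193.28106761 194.2942417 ]
top neck end [188.1127113  190.01435952 190.31523479]
```

The force jumped to 12.5 N with the TCP at 39.9 mm, where 39 was predicted, so the neck is against the stop. I'll hold briefly, back off, rise and check.

```bash
python3 -m handwheel '[[0,0,0,0,0,0,0],[0,0,0,0,0,0,0],[0,0,0,0,0,0,0],[-3,0,0,0,0,0,0],[-10,0,0,0,0,0,0],[-20,0,0,0,0,0,0],[-30,0,0,0,0,0,0],[-10,0,-10,0,0,0,0],[0,0,-40,0,0,0,0],[0,0,-50,0,0,0,0],[0,0,-50,0,0,0,0],[-20,40,-20,0,0,0,0],[-20,40,0,0,0,0,0],[-20,40,0,0,0,0,0],[0,0,0,0,0,0,0],[0,0,0,0,0,0,0]]' | grep -E "ft_force"
python3 - <<'E'
from h import *
rep();p,d=env.get_image("top");cv2.imwrite("pics/top4.png",cv2.resize(p[190:370,220:460],(800,600),interpolation=cv2.INTER_CUBIC)[:,:,::-1])
for n in("top","side"):
    p,d=env.get_image(n);W=cloud(n,d);q=W[box(W,480,700,-170,-40,42,63)];x=(q[:,:2]-O)@U;y=(q[:,:2]-O)@V
    k=(abs(y)<8)&(x>-8)&(x<184);kk=k&(q[:,2]>55);print(n,"foot",np.percentile(x[kk],[0,2,]).round(1),"y",[np.median(y[kk&(x>a)&(x<a+40)]).round(1) for a in(60,120)],"ztop",[np.percentile(q[k&(x>a)&(x<a+30),2],90).round(1) for a in (60,130)])
    m=box(W,430,480,100,150,160,176);print(" pin top",np.round((W[m][:,:2].max(0)+W[m][:,:2].min(0))/2,1))
E
```

```text
ft_force: [0.8, 0.2, 0.3]
t 10.62 tcp cradle -91.9 -120.0 z 216.7 tips 8.0 az 16.18 tz [ 0.001  0.    -1.   ] F [ 0.8 -0.   0.3] w 0.4
top foot [50.  52.3] y [np.float64(0.3), np.float64(0.5)] ztop [np.float64(62.0), np.float64(61.2)]
 pin top [459. 125.]
side foot [53.5 54.8] y [np.float64(2.5), np.float64(2.0)] ztop [np.float64(62.0), np.float64(62.2)]
 pin top [461.8 126.8]
```

View pics/top4.png

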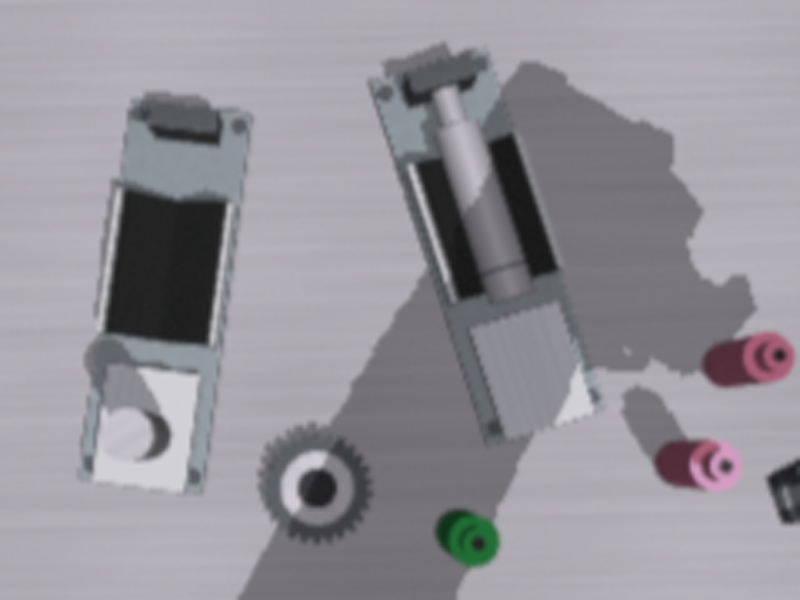

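The spindle lies in the trough with its neck end at the stop, crop (445,92). The foot is at 50 mm, the plain pin (130,435) and bystanders haven't moved, and the robot is clear.

```bash
python3 -c "from rig import env;print(env.finish_job())"
```

```text
the job is handed in; nothing more can be done
None
```

The spindle lies in its V-trough with its neck end against the end stop, the plain pin is still standing and nothing else was moved; the job is handed in, but the hand-in call gave no verdict.

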